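Shut the fuse tin and hold its label home

ROBOT

A 6-joint arm with a two-finger parallel gripper is mounted at the origin on a cart in front of the work surface, level with it; the furniture and walls round the work are solid. World frame = base frame: x ahead of the robot, y to its left, z up, the work surface at z = 0. Lengths are in m, angles in rad, forces in N, time in s.
With the tool pointing down it reaches from about 0.35 to 0.875 m from the base axis. Payload 4.2 kg.
Tool frame: the origin (TCP) lies at the very end of the fingers, on their centre line; the grasp point (between the pads) lies 19 mm behind it; z points along the fingers, y is the line along which they close (so a half turn about z gives the same grasp; the last joint's range is limited). The gripper opens to 85 mm and grips with 20 to 120 N. Pads are 22 mm wide; open, the fingers measure 114 mm over their backs; the gripper's body (76 mm by 85 mm) begins 54 mm behind the grasp point. The pads swing forward as they close: fully open they stand 13 mm farther back than shut.
Start: joints at [-0.956, 0.385, 0.008, 0, -1.194, -0.259], TCP at [0.218, -0.586, 0.231] pointing down, gripper open.
Joint ranges: [-3.14, 3.14], [-1.21, 2.06], [-1.07, 1.41], [-3.16, 2.05], [-2.99, -0.16], [-3.1, 3.1]. Speed limits (rad/s): [2.79, 2.79, 3.14, 3.14, 3.14, 3.14].

INTERFACE

Orientations are given as a unit quaternion [w, x, y, z].
In Python, from cell import env gives the robot as it stands.
- The arm moves only by the tool move_arm, never from a script. Its argument "deltas" is a list of rows, each an object with "gripper": the closure in counts, from 0 (fully open) to 255 (shut); "linear": the shift along the tool's x, y, z in mm, a list of three; "angular": the turn, a rotation vector about the tool's x, y, z in degrees, a list of three. A call has 1 to 12 rows; each row is the pose to reach, as a shift and turn from the pose commanded when the call began, along the tool's axes at that moment; what a row does not reach only later rows make up. A row lasts 1/8 s, in which the tool goes at most 62.5 mm and 10.7 degrees, less where a joint would pass 70% of its speed; a pose out of reach is approached as far as the arm can. A call with a gripper value outside its range is refused whole. The fingers move at their own pace and stop on an object; the grip force is fixed at half the most. Time passes only in rows, so rows that repeat a pose let the fingers close. It gives the time, the measured TCP pose, the force, the opening and the grip force at its end, in the units of the state.
- env.observe(): the state, without advancing time (a new reading comes with each control period).
- env.grab_frame(name): name is "side" or "top" or "wrist"; returns the picture (400x640x3 uint8, red, green, blue); there is no depth.
- env.camera_params(name): a dict with "intrinsics" (3x3 intrinsics, pixels), "R" (3x3) and "t" (3): a world point X has camera coordinates R X + t; the wrist camera has in their place "hand_eye" (4x4, takes a point from camera to tool coordinates, whose origin is the TCP and whose axes are the flange's). Camera axes: x right, y down, z forward; pixel columns grow to the right and rows downward; lengths in m; the calibration is good to about 2 mm. A picture is of the moment at which its call begins: read the wrist's pose just before it. camera_params takes no time and is no camera call.
- env.sign_off(): hands the job in; it is judged then, once.
Trained networks look in the newest picture that a camera, given by its name, has taken for a name from the list of things; names that differ only in an ending like _2 or _b are one class to them, and where a whole thing is asked for, a point or a joint stands for the part that bears it (a point fixed in the world has none). Each returns a list of dicts, best first, with "score" (0 to 1); they miss things now and then, are a little off and sometimes report something else, mostly with a low value. They report only what shows in the picture. A call takes as long as a camera call. They do not tell look-alikes from the thing itself.
- env.look_for(camera, label): "centre" ([x, y, z] in m, in world coordinates, good to about 4 mm: the middle of the surface that is visible of it).
- env.spot_point(camera, label): "centre" ([x, y, z] in m, in world coordinates, good to about 4 mm: a listed point, or the origin of a listed thing).
The state is a dict: "time_s": time; "joint_positions": joint angles; "qvel": joint speeds; "effort": joint torques, N m; "ee_pos": TCP position; "tool_rot": TCP orientation; "wrist_force": force on the tool from outside, world axes, zero at the start; "moment": the same for the moment, N m; "width": opening from 0.0 (shut) to 1.0 (fully open); "gripper_force": force on a finger pad.
Only numpy, scipy, OpenCV 4.12 (cv2) and the standard library are available. Lean on these libraries where they do the work, as an engineer would, in place of code of your own. Each camera call takes 0.05 s, during which the arm holds its last target. There are 200 camera calls.

TASK

The fuse tin is loaded: shut its lid fully. Then take the label holder out of its wooden stand and push its lower edge straight down behind the lip of the label rail on the lid, about in the middle of the rail, until the rail's sprung floor is pressed fully down. Finish while still holding the label holder there, upright and pressed home, and leave the pliers, the tape roll and the two loose fuses on the desk where they are.

Things in the scene. Friction and masses are not known exactly. Their poses are not given: they have to be found in the camera images.
- fuse_box_lid (a joint): angle of the lid of the grey steel fuse tin (113 x 155 mm, fixed on the desk, 53 mm high shut); 0 = shut, grows as it opens upward about the edge farthest from the robot; starts at 0.5 to 1.0. Stiff hinge: stays where it is left; 2 to 3 N on its outer face near the front edge shuts it
- lid_hinge (a point): middle of the lid's hinge line, 50.8 mm above the desk. Its axes turn with the lid; when the lid is shut x points across the tin from its front to the hinge edge, y along the hinge, z up
- lid_press (a point): a bare spot on the lid's outer face, mid-width, 17 mm in from the front edge, 88 mm from the hinge line: a good place to push the lid shut. Axes as lid_hinge, z being the outward normal of the lid's outer face; 52.8 mm above the desk when shut
- rail_mouth (a point): bare aluminium label rail on the lid, 64 mm long: back plate 28 mm high, in front of it a lip 22 mm high (then flared outward to 28 mm), gap between them 9 mm. Point: middle of gap and length, level with the lip's straight top, 22 mm above the lid's face. Axes as lid_hinge: x across the gap to the back plate, y along the rail, z out of the mouth; lid shut: z up, 75 mm above the desk
- rail_floor (a joint): how far the sprung steel strip that forms the floor of the rail is pressed down, in m: 0 = free (floor 11 mm above the lid's face, 11 mm below rail_mouth), 0.006 = fully down (17 mm below rail_mouth). It starts to give at 3 N and takes 9 N to go fully down; let go, it springs back up
- label_holder_mid (a point): grey plastic label holder: upright plate 50 mm wide (y), 6 mm thick (x), 84 mm high (z), white card on both faces (sides alike); its top 20 mm is a grip bar 10 mm thick, whose centre is 32 mm above this point. This point: centre of the plate, 42 mm above its lower edge. 50 g, loose, upright in its stand, lower edge 8 mm above the desk at the start
- label_stand: wooden block 50 x 84 x 28 mm, fixed to the desk, with a slot 8 mm wide and 20 mm deep along its y, open at both ends, in which the label holder stands; origin under its centre, on the desk
- pliers_blue: pliers with dark handles, 170 x 55 x 14 mm, lying on the desk to the right of the tin; bystander
- tape_black: roll of black tape, 70 mm across, 19 mm high, lying on the desk; bystander
- fuse_2: cartridge fuse 60 mm long, 21 mm thick, lying on the desk; bystander
- fuse_3: cartridge fuse standing on end, 27 mm thick, 80 mm high, at the back of the desk between the tin and the wooden stand; bystander
Mind the look-alikes: they are no part of the job. What is shaped like the part that bears label_holder_mid but pink is not meant.

How it is judged:
On the way:
1. the lid of the fuse tin is shut (value of joint fuse_box_lid below 0.04 rad), for 0.2 s.
At the end, for the whole second after the job is handed in: The lid is shut (under 0.04 rad), the label holder stands behind the rail's lip, upright within 0.17 rad and within 12 mm of the rail's middle, its lower edge pressing the sprung floor at least 4 of its 6 mm down, and the fingers are still holding or pressing it (over 2 N) through the last second (value of joint fuse_box_lid below 0.04 rad and value of joint rail_floor above 0.004 m and z of label_holder_mid in the frame of rail_mouth below 0.0285 m and x of label_holder_mid in the frame of rail_mouth between -0.007 and 0.007 m and y of label_holder_mid in the frame of rail_mouth between -0.012 and 0.012 m and angle between label_holder_mid's own z axis and vertical below 0.17 rad and contact force between the fingers and label_holder above 2 N); the arm keeps its last pose, push and grip.
It fails at once if a bystander (pliers, tape roll, loose fuse) is moved by more than 30 mm (distance of any of pliers_blue, tape_black, fuse_2, fuse_3 from where it was at the start of the episode above 0.03 m).
It also fails if it takes over 45 s, if anything falls off the work surface, if the arm or the gripper's body presses on something with over 40 N, if the wrist force passes 120 N, or if a joint passes its speed limit or range.

## Working session

There is one attempt and no reset: what is moved stays moved. The work goes in short steps, Python scripts to look and compute and a tool call to move; the robot and the scene stay as the last step left them, time stands still between calls to the robot, and variables do not carry over. Pictures are saved under pics/ and viewed, at most 10 in all, crops included, and the job is handed in when it is done.

Besides the shell and the picture viewer there is one more tool, called by a JSON object that holds its "method" and its "body", one argument or row to a line. move_arm: Moves the arm, as the interface text tells. Its arguments: {"type":"object","properties":{"deltas":{"type":"array"}},"required":["deltas"]}

```bash
mkdir -p pics; ls
cat > h.py <<'E'
import numpy as np, cv2
from cell import env
from scipy.spatial.transform import Rotation as R
def rot(s): q=s["tool_rot"]; return R.from_quat([q[1],q[2],q[3],q[0]])
def save(cam,f):
    im=env.grab_frame(cam); cv2.imwrite("pics/"+f,im[:,:,::-1]); return im
def proj(cam,X,s=None):
    p=env.camera_params(cam); K=np.array(p["intrinsics"])
    if cam=="wrist":
        s=s or env.observe(); H=np.array(p["hand_eye"]); t=rot(s).inv().apply(np.array(X)-s["ee_pos"])
        c=H[:3,:3].T@(t-H[:3,3])
    else: c=np.array(p["R"])@np.array(X)+np.array(p["t"])
    u=K@c; return u[:2]/u[2]
def ray(cam,uv,s=None):
    p=env.camera_params(cam); d=np.linalg.inv(np.array(p["intrinsics"]))@[uv[0],uv[1],1]
    if cam=="wrist":
        s=s or env.observe(); H=np.array(p["hand_eye"]); r=rot(s)
        return r.apply(H[:3,3])+s["ee_pos"], r.apply(H[:3,:3]@d)
    Rm=np.array(p["R"]); return -Rm.T@np.array(p["t"]), Rm.T@d
def tri(obs):
    A=0;b=0
    for o,d in obs:
        d=d/np.linalg.norm(d);P=np.eye(3)-np.outer(d,d);A=A+P;b=b+P@o
    return np.linalg.solve(A,b)
def tool(X,s=None):  # world point -> tool-frame mm
    s=s or env.observe(); return rot(s).inv().apply(np.array(X)-s["ee_pos"])*1000
E
python3 - <<'E'
from h import *
np.set_printoptions(precision=4,suppress=True)
s=env.observe(); print(s); print(rot(s).as_matrix())
a=save("top","top0.png"); b=save("side","side0.png")
for cam in("top","side"):
    for n in ["lid_hinge","lid_press","rail_mouth","label_holder_mid","label_stand","pliers_blue","tape_black","fuse_2","fuse_3"]:
        for d in env.spot_point(cam,n)[:3]: print(cam,n,round(d["score"],2),np.array(d["centre"]),proj(cam,d["centre"]))
E
```

```text
pics
{'time_s': 0.0, 'joint_positions': array([-0.9564,  0.3856,  0.0066, -0.0005, -1.194 , -0.2586]), 'qvel': array([-0.0001,  0.0014,  0.0004,  0.0016, -0.0016, -0.0003]), 'effort': array([  0.0008, -39.2284,  18.8404,   4.186 ,  -0.0045,   0.    ]), 'ee_pos': array([ 0.2175, -0.5853,  0.2302]), 'tool_rot': array([-0.0002, -0.1769,  0.9842,  0.0011]), 'wrist_force': array([-0.384 , -0.1809, -0.2361]), 'moment': array([ 0.0175,  0.0562, -0.0235]), 'gripper_force': 0.0, 'width': 0.9966740842315975}
[[-0.9374 -0.3481 -0.0008]
 [-0.3481  0.9374  0.002 ]
 [ 0.0001  0.0022 -1.    ]]
top lid_hinge 0.62 [ 0.5311 -0.2388  0.0515] [379.5034 196.6373]
top lid_press 0.7 [ 0.4619 -0.207   0.0945] [371.7557 220.3997]
top lid_press 0.56 [ 0.4514  0.1917 -0.0008] [231.0008 227.9918]
top rail_mouth 0.95 [ 0.5077 -0.2197  0.0891] [375.4818 203.7205]
top rail_mouth 0.39 [ 0.575   0.1727 -0.0019] [237.6215 186.1223]
top label_holder_mid 0.61 [0.452  0.1787 0.0494] [232.0809 227.1993]
top label_holder_mid 0.49 [ 0.4808 -0.046   0.0431] [312.1426 215.6357]
top label_holder_mid 0.47 [ 0.4523  0.1902 -0.0
[... 634 characters left out ...]
 -0.2047  0.0922] [299.2089 231.8007]
side lid_press 0.64 [ 0.5282 -0.2383  0.0531] [330.9163 256.2436]
side rail_mouth 0.65 [ 0.5035 -0.2272  0.0957] [318.8695 237.5053]
side label_holder_mid 0.8 [ 0.4792 -0.0419  0.0454] [304.9347 201.6445]
side label_holder_mid 0.65 [0.4516 0.183  0.0515] [293.5666 152.719 ]
side label_stand 0.55 [ 0.454   0.1916 -0.0009] [294.8416 166.5194]
side pliers_blue 0.58 [ 0.4869 -0.3909 -0.003 ] [313.6646 337.9921]
side fuse_2 0.65 [ 0.5681  0.0183 -0.0013] [338.2294 201.1365]
side fuse_2 0.39 [ 0.5728  0.1692 -0.0001] [335.3232 169.6344]
side fuse_3 0.65 [ 0.5681  0.0183 -0.0013] [338.2294 201.1365]
side fuse_3 0.39 [ 0.5728  0.1692 -0.0001] [335.3232 169.6344]
```

```bash
ls pics
```

```text
side0.png
top0.png
```

View pics/top0.png

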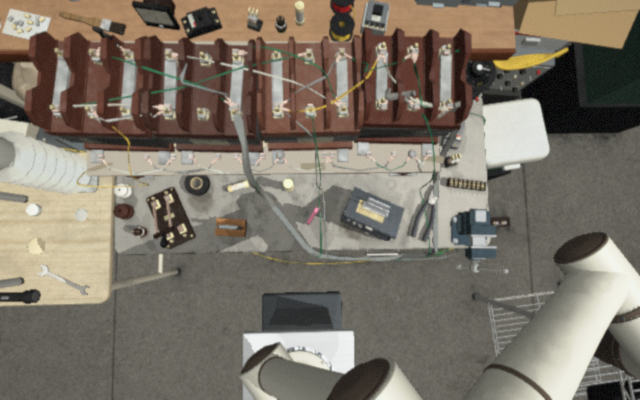

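View pics/side0.png

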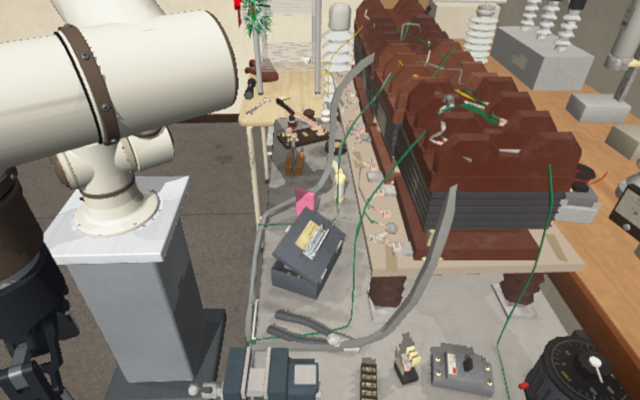

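The top view shows the tin at about (372,213), the stand with the real holder at (231,228), the pink look-alike at (313,214), the standing fuse at (287,184) and the pliers at (425,212). The side view agrees: the lid is ajar at (305,235), the pink one is at (305,203) and the stand is at (294,163). From the network points the lid is at about 0.5 rad and the tin yaw is about -26°. I'll move above the lid's front with the fingers closed.

{"method": "move_arm", "body": {
  "deltas": [
    {"gripper":255,"linear":[-353,280,30],"angular":[0,0,-44]},
    {"gripper":255,"linear":[-353,280,30],"angular":[0,0,-44]},
    {"gripper":255,"linear":[-353,280,30],"angular":[0,0,-44]},
    {"gripper":255,"linear":[-353,280,30],"angular":[0,0,-44]},
    {"gripper":255,"linear":[-353,280,30],"angular":[0,0,-44]},
    {"gripper":255,"linear":[-353,280,30],"angular":[0,0,-44]},
    {"gripper":255,"linear":[-353,280,30],"angular":[0,0,-44]},
    {"gripper":255,"linear":[-353,280,30],"angular":[0,0,-44]},
    {"gripper":255,"linear":[-353,280,30],"angular":[0,0,-44]},
    {"gripper":255,"linear":[-353,280,30],"angular":[0,0,-44]},
    {"gripper":255,"linear":[-353,280,30],"angular":[0,0,-44]}
  ]
}}

```text
time_s: 2.38
ee_pos: [0.4504, -0.2016, 0.2014]
tool_rot: [-0.0, -0.532, 0.847, -0.0]
wrist_force: [0.0, 0.1, 0.5]
width: 0.004
gripper_force: 0.0
```

Run:
```python
from h import *
np.set_printoptions(precision=4,suppress=True)
s=env.observe(); print(s["time_s"],s["ee_pos"],s["joint_positions"],s["wrist_force"],s["width"]); print(rot(s).as_matrix())
print(env.camera_params("wrist")["hand_eye"])
save("wrist","w1.png")
for n in ["lid_hinge","lid_press","rail_mouth"]:
    for d in env.spot_point("wrist",n)[:2]: print(n,round(d["score"],2),np.array(d["centre"]),proj("wrist",d["centre"]))
```

```text
2.375 [ 0.4504 -0.2016  0.2014] [-0.091   0.1868 -0.3524  0.     -1.0315 -0.3584] [0.0073 0.1304 0.5209] 0.003503184667100236
[[-0.4344 -0.9007  0.    ]
 [-0.9007  0.4344 -0.    ]
 [ 0.     -0.     -1.    ]]
[[ 0.0003 -0.9525 -0.3046  0.0775]
 [ 1.      0.0005 -0.0005 -0.0005]
 [ 0.0006 -0.3046  0.9525 -0.1423]
 [ 0.      0.      0.      1.    ]]
lid_hinge 0.72 [ 0.5297 -0.2357  0.0519] [239.5025 189.972 ]
lid_press 0.92 [ 0.4622 -0.2056  0.0949] [307.793  200.1273]
rail_mouth 0.75 [ 0.5057 -0.2271  0.0945] [254.4582 199.2319]
rail_mouth 0.62 [ 0.5292 -0.234   0.0483] [241.5996 189.8734]
```

View pics/w1.png

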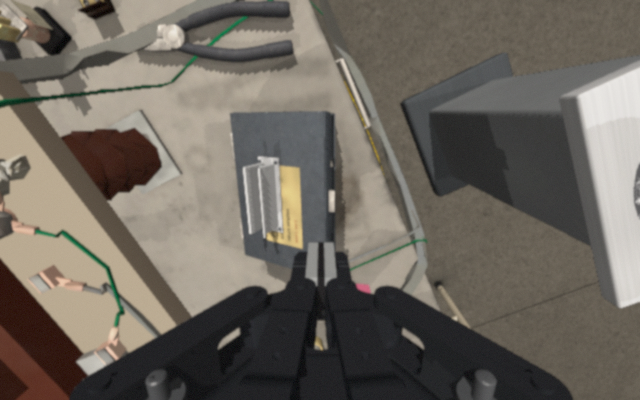

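The wrist view shows the lid with the rail at about (262,197), the front edge near (332,190) and the fingertips at (320,250). The position and the yaw (about -25.5°) agree with the earlier views. Pushing the lid shut.

{"method": "move_arm", "body": {
  "deltas": [
    {"gripper":255,"linear":[0,-5,50],"angular":[0,0,0]},
    {"gripper":255,"linear":[0,-5,95],"angular":[0,0,0]},
    {"gripper":255,"linear":[0,-5,105],"angular":[0,0,0]},
    {"gripper":255,"linear":[0,-5,115],"angular":[0,0,0]},
    {"gripper":255,"linear":[0,-5,125],"angular":[0,0,0]},
    {"gripper":255,"linear":[0,-5,133],"angular":[0,0,0]},
    {"gripper":255,"linear":[0,-5,140],"angular":[0,0,0]},
    {"gripper":255,"linear":[0,-5,145],"angular":[0,0,0]},
    {"gripper":255,"linear":[0,-5,148],"angular":[0,0,0]},
    {"gripper":255,"linear":[0,-5,148],"angular":[0,0,0]}
  ]
}}

```text
time_s: 3.82
ee_pos: [0.4557, -0.2026, 0.0532]
tool_rot: [0.0, -0.533, 0.846, -0.0]
wrist_force: [-0.4, -0.3, 0.3]
width: -0.003
gripper_force: 0.0
```

{"method": "move_arm", "body": {
  "deltas": [
    {"gripper":255,"linear":[0,0,1],"angular":[0,0,0]},
    {"gripper":255,"linear":[0,0,2],"angular":[0,0,0]},
    {"gripper":255,"linear":[0,0,3],"angular":[0,0,0]},
    {"gripper":255,"linear":[0,0,3],"angular":[0,0,0]},
    {"gripper":255,"linear":[0,0,3],"angular":[0,0,0]}
  ]
}}

```text
time_s: 4.45
ee_pos: [0.4559, -0.2027, 0.0527]
tool_rot: [0.0, -0.533, 0.846, -0.001]
wrist_force: [-5.0, 3.4, 16.1]
width: -0.001
gripper_force: 8.1
```

{"method": "move_arm", "body": {
  "deltas": [
    {"gripper":255,"linear":[0,0,-30],"angular":[0,0,0]},
    {"gripper":255,"linear":[0,0,-90],"angular":[0,0,0]},
    {"gripper":60,"linear":[20,0,-150],"angular":[0,0,0]},
    {"gripper":0,"linear":[20,0,-190],"angular":[0,0,0]},
    {"gripper":0,"linear":[20,0,-190],"angular":[0,0,0]},
    {"gripper":0,"linear":[20,0,-190],"angular":[0,0,0]}
  ]
}}

```text
time_s: 5.2
ee_pos: [0.4463, -0.2203, 0.2395]
tool_rot: [-0.0, -0.533, 0.846, 0.001]
wrist_force: [-0.0, 0.4, -0.3]
width: 0.848
gripper_force: 0.0
```

Run:
```python
from h import *
np.set_printoptions(precision=4,suppress=True)
s=env.observe(); print(s["time_s"],s["ee_pos"],s["width"])
save("wrist","w2.png");env.grab_frame("top");env.grab_frame("side")
for c in ("wrist","top","side"):
  for n in ["lid_hinge","lid_press","rail_mouth"]:
    for d in env.spot_point(c,n)[:2]: print(c,n,round(d["score"],2),np.array(d["centre"]),proj(c,d["centre"]))
```

```text
5.2 [ 0.4463 -0.2203  0.2395] 0.8482028583674122
wrist lid_hinge 0.89 [ 0.5302 -0.2372  0.0486] [252.1249 195.2257]
wrist lid_press 0.78 [ 0.4495 -0.1993  0.0503] [326.1515 194.9689]
wrist rail_mouth 0.74 [ 0.4896 -0.2173  0.0736] [287.7651 201.6463]
top lid_hinge 0.55 [ 0.4537  0.1896 -0.0027] [231.8529 227.2112]
side lid_hinge 0.67 [ 0.528  -0.2388  0.0518] [330.8183 256.8706]
side lid_hinge 0.47 [0.4539 0.1939 0.0024] [294.7785 165.1637]
side lid_press 0.61 [ 0.4546 -0.2005  0.0501] [295.0296 245.4122]
side rail_mouth 0.95 [ 0.4871 -0.2177  0.0774] [310.561  241.1545]
```

View pics/w2.png

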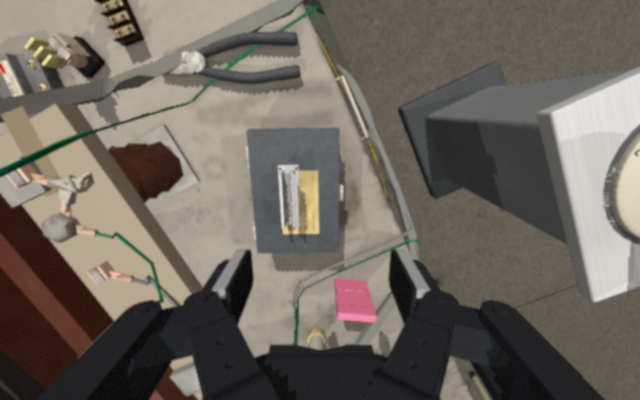

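The lid is shut, and the rail sits at about (289,197) in the picture. Now moving above the stand.

{"method": "move_arm", "body": {
  "deltas": [
    {"gripper":0,"linear":[-367,170,0],"angular":[0,0,-20]},
    {"gripper":0,"linear":[-367,170,0],"angular":[0,0,-20]},
    {"gripper":0,"linear":[-367,170,0],"angular":[0,0,-20]},
    {"gripper":0,"linear":[-367,170,0],"angular":[0,0,-20]},
    {"gripper":0,"linear":[-367,170,0],"angular":[0,0,-20]},
    {"gripper":0,"linear":[-367,170,0],"angular":[0,0,-20]},
    {"gripper":0,"linear":[-367,170,0],"angular":[0,0,-20]},
    {"gripper":0,"linear":[-367,170,0],"angular":[0,0,-20]},
    {"gripper":0,"linear":[-367,170,0],"angular":[0,0,-20]}
  ]
}}

```text
time_s: 6.92
ee_pos: [0.4521, 0.1833, 0.2402]
tool_rot: [-0.0, -0.672, 0.741, 0.0]
wrist_force: [0.3, 0.8, 1.0]
width: 1.002
gripper_force: 0.0
```

Run:
```python
from h import *
np.set_printoptions(precision=4,suppress=True)
s=env.observe(); print(s["time_s"],s["ee_pos"],s["width"],s["joint_positions"]); print(rot(s).as_matrix()[:2,1])
save("wrist","w3.png");env.grab_frame("side")
for c in ("wrist","side"):
  for n in ["label_holder_mid","label_stand"]:
    for d in env.spot_point(c,n)[:2]: print(c,n,round(d["score"],2),np.array(d["centre"]),proj(c,d["centre"]))
# lid geometry from w2
s2=dict(ee_pos=np.array([0.4463,-0.2203,0.2395]),tool_rot=np.array([-0.0,-0.533,0.846,0.001]))
P=[]
for uv in [(248,128),(339,128),(339,252),(257,252)]:
    o,d=ray("wrist",uv,s2); P.append((o+d*(0.053-o[2])/d[2])[:2])
P=np.array(P);print(P,P.mean(0))
for i in range(4):
    e=P[(i+1)%4]-P[i]; print(np.linalg.norm(e),np.degrees(np.arctan2(e[1],e[0])))
```

```text
6.925 [0.4521 0.1833 0.2402] 1.001967029532337 [ 0.7189  0.1431 -0.3026 -0.     -1.1257 -0.8171]
[-0.9952  0.098 ]
wrist label_stand 0.59 [ 0.4506  0.1911 -0.0005] [323.1471 175.552 ]
side label_holder_mid 0.66 [0.4518 0.1835 0.0478] [293.67   153.7425]
side label_holder_mid 0.66 [ 0.478  -0.0454  0.0436] [304.4828 203.1099]
side label_stand 0.6 [0.4542 0.1918 0.0009] [294.8939 165.9688]
[[ 0.4946 -0.3076]
 [ 0.4033 -0.2639]
 [ 0.4668 -0.1242]
 [ 0.5611 -0.1693]] [ 0.4814 -0.2163]
0.10113703497523689 154.43888252140871
0.1534995651800171 65.56599538985571
0.10451993871637595 -25.592613027682194
0.15341284128221208 -115.69686260031702
```

View pics/w3.png

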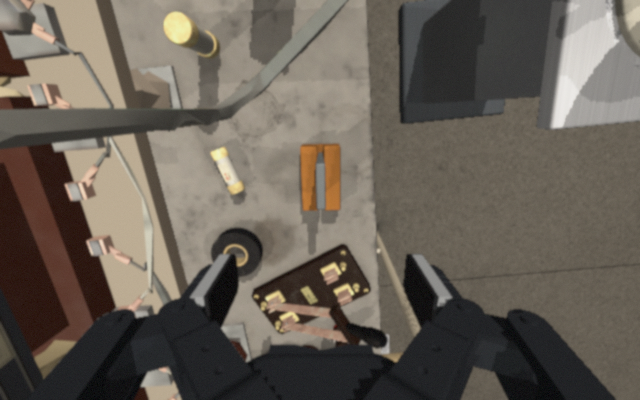

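The wrist view shows the wooden stand at (321,177), with the grey holder standing in its slot and the stand's long axis nearly vertical in the image. I'll zoom in on it.

Run:
```python
import cv2
im=cv2.imread("pics/w3.png")[125:225,270:370]; cv2.imwrite("pics/w3c.png",cv2.resize(im,None,fx=6,fy=6,interpolation=cv2.INTER_CUBIC))
```

```text
(no output)
```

View pics/w3c.png

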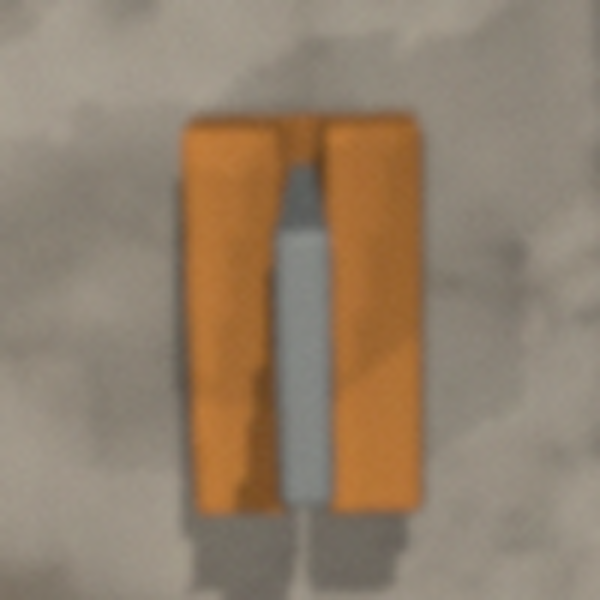

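The crop shows the grip bar's top face, a light grey strip from crop (277..329, 232) to (286..331, 504). I'll compute its position and yaw, checking the size against 50 x 10 mm.

Run:
```python
from h import *
np.set_printoptions(precision=4,suppress=True)
s=env.observe()
for z,cs in ((0.092,[(277,232),(329,232),(331,504),(286,504)]),(0.028,[(184,125),(416,125),(422,512),(198,512)])):
    P=[]
    for u,v in cs:
        o,d=ray("wrist",(270+u/6-.4,125+v/6-.4),s); P.append((o+d*(z-o[2])/d[2])[:2])
    P=np.array(P);m=P.mean(0);print(z,m,tool([*m,z],s))
    print([round(float(np.linalg.norm(P[(i+1)%4]-P[i])),4) for i in range(4)], [np.degrees(np.arctan2(*(P[j]-P[i])[::-1])).round(1) for i,j in((1,2),(0,3))])
r=rot(s); print("tool x yaw",np.degrees(np.arctan2(*r.as_matrix()[:2,0][::-1])))
```

```text
0.092 [0.4532 0.182 ] [  0.9693  -0.8425 148.4825]
[0.0088, 0.049, 0.008, 0.049] [np.float64(85.0), np.float64(85.9)]
0.028 [0.454  0.1888] [ -5.8651  -1.0112 212.4837]
[0.0472, 0.0836, 0.0489, 0.0835] [np.float64(86.3), np.float64(85.2)]
tool x yaw -95.6866835112915
```

Sizes and heights match (49 x 8.5 mm at z = 0.092, and the stand at 84 x 48 mm). Grasping at TCP z = 0.063.

{"method": "move_arm", "body": {
  "deltas": [
    {"gripper":0,"linear":[1,-1,50],"angular":[0,0,-1]},
    {"gripper":0,"linear":[1,-1,100],"angular":[0,0,-1]},
    {"gripper":0,"linear":[1,-1,140],"angular":[0,0,-1]},
    {"gripper":0,"linear":[1,-1,165],"angular":[0,0,-1]},
    {"gripper":0,"linear":[1,-1,177],"angular":[0,0,-1]},
    {"gripper":0,"linear":[1,-1,177],"angular":[0,0,-1]},
    {"gripper":255,"linear":[1,-1,177],"angular":[0,0,-1]},
    {"gripper":255,"linear":[1,-1,177],"angular":[0,0,-1]},
    {"gripper":255,"linear":[1,-1,177],"angular":[0,0,-1]},
    {"gripper":255,"linear":[1,-1,177],"angular":[0,0,-1]},
    {"gripper":255,"linear":[1,-1,177],"angular":[0,0,-1]},
    {"gripper":255,"linear":[1,-1,177],"angular":[0,0,-1]}
  ]
}}

```text
time_s: 8.72
ee_pos: [0.4534, 0.1829, 0.0637]
tool_rot: [0.0, -0.678, 0.735, -0.0]
wrist_force: [-1.4, -0.1, 4.9]
width: 0.106
gripper_force: 59.2
```

Gripped, with the opening at about 9 mm. Lifting straight out, then carrying it above the rail.

{"method": "move_arm", "body": {
  "deltas": [
    {"gripper":255,"linear":[0,0,-15],"angular":[0,0,0]},
    {"gripper":255,"linear":[0,0,-40],"angular":[0,0,0]},
    {"gripper":255,"linear":[0,0,-90],"angular":[0,0,0]},
    {"gripper":255,"linear":[0,0,-145],"angular":[0,0,0]},
    {"gripper":255,"linear":[50,-8,-145],"angular":[0,0,3]},
    {"gripper":255,"linear":[100,-16,-145],"angular":[0,0,6]},
    {"gripper":255,"linear":[160,-26,-145],"angular":[0,0,10]},
    {"gripper":255,"linear":[220,-36,-145],"angular":[0,0,14]},
    {"gripper":255,"linear":[280,-46,-145],"angular":[0,0,17]},
    {"gripper":255,"linear":[335,-56,-145],"angular":[0,0,19]},
    {"gripper":255,"linear":[380,-64,-145],"angular":[0,0,21]},
    {"gripper":255,"linear":[396,-67,-145],"angular":[0,0,21]}
  ]
}}

```text
time_s: 10.22
ee_pos: [0.4876, -0.2194, 0.2073]
tool_rot: [-0.0, -0.531, 0.847, 0.001]
wrist_force: [0.1, 0.5, 0.2]
width: 0.107
gripper_force: 58.6
```

{"method": "move_arm", "body": {
  "deltas": [
    {"gripper":255,"linear":[0,0,0],"angular":[0,0,0]},
    {"gripper":255,"linear":[0,0,0],"angular":[0,0,0]}
  ]
}}

```text
time_s: 10.48
ee_pos: [0.4879, -0.2164, 0.2081]
tool_rot: [-0.0, -0.533, 0.846, 0.0]
wrist_force: [-0.7, 0.5, -1.1]
width: 0.105
gripper_force: 58.6
```

Run:
```python
from h import *
np.set_printoptions(precision=4,suppress=True)
s=env.observe(); print(s["time_s"],s["ee_pos"],s["width"],s["gripper_force"]); print(rot(s).as_matrix())
save("wrist","w4.png");save("side","s4.png");env.grab_frame("top")
for c in ("wrist","side","top"):
  for n in ["label_holder_mid","rail_mouth","lid_hinge"]:
    for d in env.spot_point(c,n)[:2]: print(c,n,round(d["score"],2),np.array(d["centre"]),proj(c,d["centre"]),tool(d["centre"]))
w=cv2.imread("pics/w4.png")
t=cv2.imread("pics/s4.png")[150:310,230:410]; t=cv2.resize(t,(450,400),interpolation=cv2.INTER_CUBIC)
cv2.imwrite("pics/m4.png",np.hstack([cv2.resize(w[100:340,215:425],(350,400),interpolation=cv2.INTER_CUBIC),t]))
```

```text
10.475 [ 0.4879 -0.2164  0.2081] 0.10463588271911588 58.6218523979187
[[-0.4314 -0.9022 -0.0005]
 [-0.9022  0.4314  0.0004]
 [-0.0002  0.0007 -1.    ]]
wrist label_holder_mid 0.71 [ 0.4781 -0.0436  0.0397] [386.6776 298.0015] [-151.5137   83.6348  168.8372]
wrist rail_mouth 0.6 [ 0.4887 -0.2157  0.0789] [321.2759 192.9602] [ -0.9193   0.0049 129.6438]
wrist rail_mouth 0.24 [ 0.4523 -0.1997  0.0521] [358.2807 184.9403] [  0.3343  39.7556 156.4302]
wrist lid_hinge 0.68 [ 0.5293 -0.2355  0.0466] [279.957  184.5313] [ -0.6669 -45.0808 161.9274]
side label_holder_mid 0.83 [ 0.4798 -0.0412  0.0425] [305.184 202.405] [-154.793    83.4118  165.9943]
side label_holder_mid 0.72 [ 0.488  -0.216   0.1924] [310.9492 195.6831] [-0.6519  0.5632 16.0981]
side rail_mouth 0.86 [ 0.4894 -0.2177  0.0768] [311.6797 241.3423] [  0.1684  -1.3693 131.6384]
side lid_hinge 0.7 [ 0.5284 -0.2351  0.0513] [330.873  255.7539] [ -1.0991 -44.0157 157.1256]
top rail_mouth 0.81 [ 0.4871 -0.212   0.0722] [371.8889 211.6916] [ -4.2882   3.2405 136.1568]
top rail_mouth 0.39 [ 0.5792  0.289  -0.0043] [198.2451 185.4204] [-495.8845  136.7126  212.6678]
top lid_hinge 0.31 [ 0.4899 -0.3855 -0.0023] [425.254  211.4991] [150.893  -74.2902 210.6425]
```

View pics/m4.png

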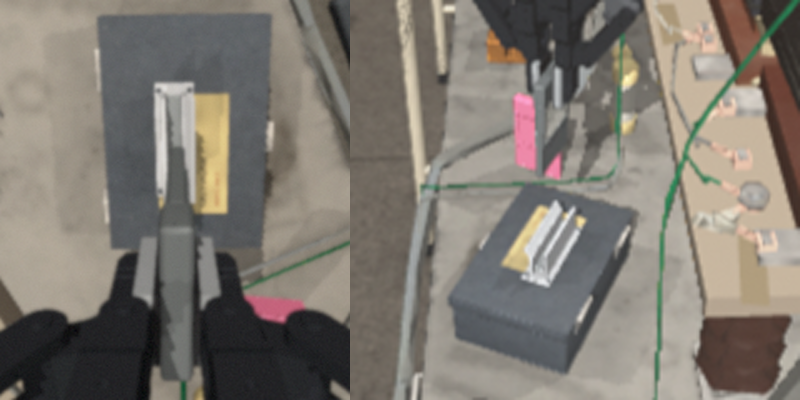

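The left half (wrist) shows the holder upright in the fingers, nearly over the rail. The right half (side) shows the shut lid with the rail at about (560,245). The gap needs ±1.5 mm, so I'll zoom in on the rail in both wrist views.

Run:
```python
from h import *
a=cv2.imread("pics/w2.png")[155:240,265:315]; b=cv2.imread("pics/w4.png")[140:230,295:350]
z=lambda i,f:cv2.resize(i,None,fx=f,fy=f,interpolation=cv2.INTER_CUBIC)
A=z(a,7);B=z(b,7);h=max(A.shape[0],B.shape[0])
p=lambda i:cv2.copyMakeBorder(i,0,h-i.shape[0],0,5,cv2.BORDER_CONSTANT)
cv2.imwrite("pics/z.png",np.hstack([p(A),p(B)])); print(A.shape,B.shape)
print(env.camera_params("wrist")["intrinsics"])
```

```text
(595, 350, 3) (630, 385, 3)
[[287.07108008   0.         320.57539838]
 [  0.         287.07108008 201.26991841]
 [  0.           0.           1.        ]]
```

View pics/z.png

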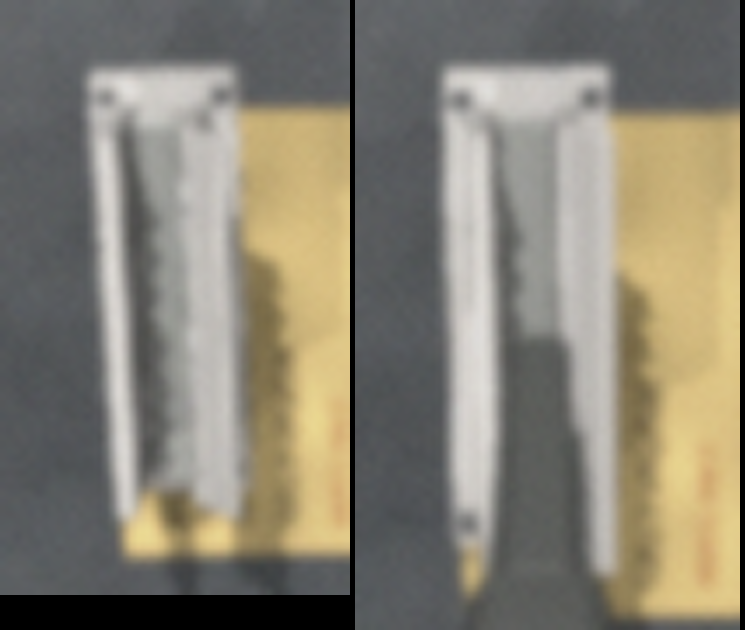

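In both crops the rail gap runs straight. In the right one its centre is near crop x ≈ 530, and the holder's lower edge spans 510–570. At their respective depths the rail is about 1 mm toward the hinge from the holder and turned by about 0.7°. I'll correct part of that, go just above the mouth and look again.

{"method": "move_arm", "body": {
  "deltas": [
    {"gripper":255,"linear":[0,-0.6,25],"angular":[0,0,-0.5]},
    {"gripper":255,"linear":[0,-0.6,45],"angular":[0,0,-0.5]},
    {"gripper":255,"linear":[0,-0.6,58],"angular":[0,0,-0.5]},
    {"gripper":255,"linear":[0,-0.6,64],"angular":[0,0,-0.5]},
    {"gripper":255,"linear":[0,-0.6,64],"angular":[0,0,-0.5]},
    {"gripper":255,"linear":[0,-0.6,64],"angular":[0,0,-0.5]}
  ]
}}

```text
time_s: 11.82
ee_pos: [0.4892, -0.2178, 0.145]
tool_rot: [0.001, -0.537, 0.844, -0.001]
wrist_force: [0.0, 0.6, 0.7]
width: 0.103
gripper_force: 58.6
```

Run:
```python
from h import *
np.set_printoptions(precision=4,suppress=True)
s=env.observe(); print(s["time_s"],s["ee_pos"],s["wrist_force"]); print(rot(s).as_matrix())
w=save("wrist","w5.png");t=save("side","s5.png")
a=cv2.imread("pics/w5.png")[125:235,290:355]; b=cv2.imread("pics/s5.png")[195:270,280:350]
cv2.imwrite("pics/z5.png",np.hstack([cv2.resize(a,(355,600),interpolation=cv2.INTER_CUBIC),cv2.resize(b,(445,600),interpolation=cv2.INTER_CUBIC)]))
for c in("wrist","side"):
  for n in("rail_mouth","label_holder_mid"):
    for d in env.spot_point(c,n)[:2]: print(c,n,round(d["score"],2),tool(d["centre"]))
```

```text
11.825 [ 0.4892 -0.2178  0.145 ] [0.0432 0.5679 0.6815]
[[-0.4243 -0.9055  0.0015]
 [-0.9055  0.4243 -0.0004]
 [-0.0002 -0.0015 -1.    ]]
wrist rail_mouth 0.69 [-1.4548 -2.8539 65.8338]
side rail_mouth 0.65 [ 1.7471 -0.3663 71.105 ]
side label_holder_mid 0.82 [-1.6832  0.0606 12.323 ]
side label_holder_mid 0.69 [-158.7245   86.328   102.7973]
```

View pics/z5.png

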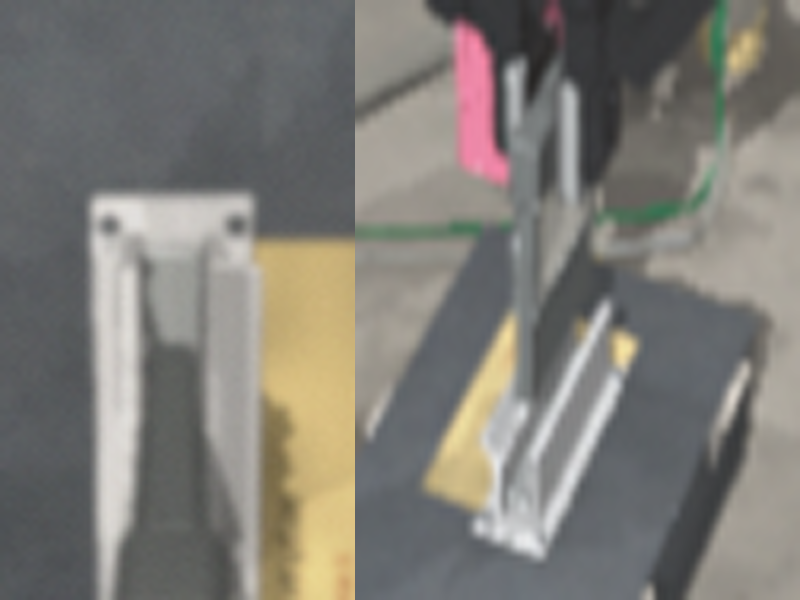

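The wrist crop shows the holder's lower edge (145–195) centred over the gap (about 140–203) within 0.5 mm. The side crop shows it just above the back plate. Descending into the mouth.

{"method": "move_arm", "body": {
  "deltas": [
    {"gripper":255,"linear":[0,0.3,4],"angular":[0,0,-0.5]},
    {"gripper":255,"linear":[0,0.3,8],"angular":[0,0,-0.5]},
    {"gripper":255,"linear":[0,0.3,11],"angular":[0,0,-0.5]},
    {"gripper":255,"linear":[0,0.3,14],"angular":[0,0,-0.5]},
    {"gripper":255,"linear":[0,0.3,17],"angular":[0,0,-0.5]},
    {"gripper":255,"linear":[0,0.3,20],"angular":[0,0,-0.5]},
    {"gripper":255,"linear":[0,0.3,20],"angular":[0,0,-0.5]}
  ]
}}

```text
time_s: 13.0
ee_pos: [0.4882, -0.2175, 0.124]
tool_rot: [-0.0, -0.54, 0.842, 0.0]
wrist_force: [0.7, -1.1, -0.6]
width: 0.107
gripper_force: 58.6
```

{"method": "move_arm", "body": {
  "deltas": [
    {"gripper":255,"linear":[0,0,3],"angular":[0,0,0]},
    {"gripper":255,"linear":[0,0,5],"angular":[0,0,0]},
    {"gripper":255,"linear":[0,0,7],"angular":[0,0,0]},
    {"gripper":255,"linear":[0,0,9],"angular":[0,0,0]},
    {"gripper":255,"linear":[0,0,11],"angular":[0,0,0]},
    {"gripper":255,"linear":[0,0,11],"angular":[0,0,0]}
  ]
}}

```text
time_s: 13.75
ee_pos: [0.4886, -0.2176, 0.1143]
tool_rot: [0.0, -0.54, 0.841, -0.0]
wrist_force: [-2.5, 0.9, 8.0]
width: 0.108
gripper_force: 59.9
```

About 8 N, so the floor is nearly down. Pressing home.

{"method": "move_arm", "body": {
  "deltas": [
    {"gripper":255,"linear":[0,0,1],"angular":[0,0,0]},
    {"gripper":255,"linear":[0,0,2],"angular":[0,0,0]},
    {"gripper":255,"linear":[0,0,3],"angular":[0,0,0]},
    {"gripper":255,"linear":[0,0,3],"angular":[0,0,0]},
    {"gripper":255,"linear":[0,0,3],"angular":[0,0,0]},
    {"gripper":255,"linear":[0,0,3],"angular":[0,0,0]}
  ]
}}

```text
time_s: 14.5
ee_pos: [0.489, -0.2178, 0.1133]
tool_rot: [0.0, -0.541, 0.841, -0.001]
wrist_force: [-5.6, 3.9, 17.3]
width: 0.105
gripper_force: 61.6
```

Run:
```python
from h import *
np.set_printoptions(precision=4,suppress=True)
s=env.observe(); print(s["time_s"],s["ee_pos"],s["wrist_force"],s["moment"],s["gripper_force"])
a=save("wrist","w6.png");save("side","s6.png")
for c in("wrist","side"):
  for n in("rail_mouth","label_holder_mid","lid_press"):
    for d in env.spot_point(c,n)[:2]: print(c,n,round(d["score"],2),np.array(d["centre"]))
a=cv2.imread("pics/w6.png")[125:235,280:365]; b=cv2.imread("pics/s6.png")[195:290,270:360]
cv2.imwrite("pics/z6.png",np.hstack([cv2.resize(a,(395,510),interpolation=cv2.INTER_CUBIC),cv2.resize(b,(400,510),interpolation=cv2.INTER_CUBIC)]))
```

```text
14.5 [ 0.489  -0.2178  0.1133] [-5.6131  3.8918 17.257 ] [1.0083 1.5451 0.0285] 61.6194874048233
wrist rail_mouth 0.68 [ 0.4892 -0.2153  0.0774]
wrist lid_press 0.97 [ 0.45   -0.2008  0.046 ]
side rail_mouth 0.73 [ 0.4893 -0.2233  0.0765]
side label_holder_mid 0.6 [ 0.4873 -0.2164  0.102 ]
side label_holder_mid 0.42 [ 0.4818 -0.0404  0.0437]
side lid_press 0.59 [ 0.4529 -0.2029  0.0461]
```

View pics/z6.png

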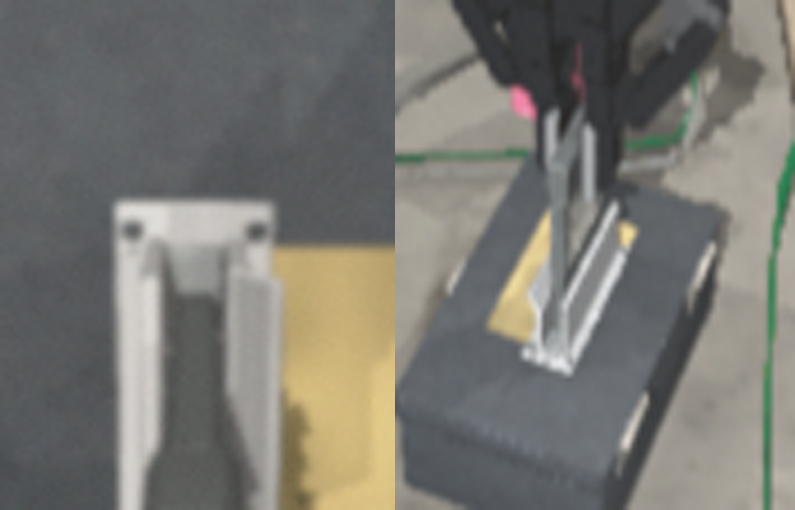

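The holder stands between the lip and the back plate (wrist crop 165–225, gap 160–228). The lid is flat, and the stop is firm at 17 N with TCP z at 0.113 as predicted. Handing in.

```bash
python3 -c "
from cell import env
print(env.sign_off())"
```

```text
the job is handed in; nothing more can be done
None
```

I handed the job in at about 14.6 s: the lid is shut and the gripper is still holding the label holder upright in the rail, pressed home at about 17 N. I touched none of the bystanders, and no pass or fail result was returned.

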